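# Charge a grinding jar with its balls

## Robot

A 6-joint arm with a two-finger parallel gripper is mounted at the origin on the work surface. World frame = base frame: x ahead of the robot, y to its left, z up, the work surface at z = 0. Lengths are in m, angles in rad, forces in N, time in s.
With the tool pointing down it reaches from about 0.25 to 0.725 m from the base axis. Payload 4 kg.
Tool frame: the origin (TCP) lies at the centre of the arm's flange, where the gripper is bolted on; the fingertips stand bot.finger_overhang ahead of it and the grasp point (between the pads) lies 155 mm ahead of it (bot.finger_overhang is the distance from the TCP to the fingertips, in m); z points along the fingers, y is the line along which they close (so a half turn about z gives the same grasp; the last joint's range is limited). The gripper opens to 85 mm and grips with 20 to 120 N. Pads are 22 mm wide; open, the fingers measure 114 mm over their backs; the gripper's body (76 mm by 85 mm) begins 54 mm behind the grasp point. The pads swing forward as they close: fully open they stand 13 mm farther back than shut.
Start: joints at [1.304, 0.241, 0.005, 1.335, 0, 1.571], TCP at [0.132, 0.482, 0.405] pointing down, gripper open.
Joint ranges: [-2.72, 2.72], [-1.05, 1.87], [-1.09, 1.28], [-1.99, 2.15], [-1.42, 1.44], [-3.14, 3.14]. Speed limits (rad/s): [2.79, 2.79, 3.14, 3.14, 3.14, 3.14].

## Interface

Orientations are given as a unit quaternion [x, y, z, w].
In Python, from workcell import bot, solve_ik, cams gives the robot as it stands. The module is installed in compiled form; this text tells all that it offers. Calls block until the motion is done:
- bot.move_to(position, orientation): joint-space move of the TCP to a pose.
- bot.line_to(position, max_speed=0.15, ori=None, guard=None): straight line of the TCP; ori=None keeps the orientation; max_speed is the mean speed in m/s. With guard (N) it stops when the force on the tool has changed by that much, and returns True; else False.
- bot.move_joints(angles): joint-space move.
- bot.let_go() and bot.gripper_close(): open the fingers fully, or close them until they stop; the grip force is fixed at half the most.
- bot.sleep(seconds).
- solve_ik(position, orientation): joint angles nearest the present ones, or None.
- cams.camera(name): name is "scene" or "top" or "wrist"; returns a dict with "frame" (420x560x3 uint8, blue, green, red), "fx", "fy", "cx", "cy" (pixels), "k1" (the pictures are not rectified: a ray, as slopes to the right and down, at radius r is drawn at 1 + k1 r^2 times it, then the intrinsics apply), "R" (3x3) and "t" (3): a world point X has camera coordinates R X + t; the wrist camera has in their place "tool_from_camera" (4x4, takes a point from camera to tool coordinates, whose origin is the TCP and whose axes are the flange's). Camera axes: x right, y down, z forward; pixel columns grow to the right and rows downward; lengths in m; the calibration is good to about 2 mm. A picture is of the moment at which its call begins: read the wrist's pose just before it. There is no depth.
A pose or a line that the arm cannot do raises bot.IKError and nothing moves.
- bot.finish_job(): hands the job in; it is judged then, once.
Readings, each from a call of its own:
- bot.read_time(): time.
- bot.read_q(): joint angles.
- bot.read_joint_velocities(): joint speeds.
- bot.read_tau(): joint torques, N m.
- bot.read_position(): TCP position.
- bot.read_eef_rot(): TCP orientation.
- bot.read_ft_force(): force on the tool from outside, world axes, zero at the start.
- bot.read_moment(): the same for the moment, N m.
- bot.read_opening(): finger opening in m.
- bot.read_grasp_force(): force on a finger pad.
Only numpy, scipy, OpenCV 4.12 (cv2) and the standard library are available. Lean on these libraries where they do the work, as an engineer would, in place of code of your own. Each camera call takes 0.05 s, during which the arm holds its last target. There are 200 camera calls.

## Task

The seven clean grinding balls are in the white porcelain dish under the bench magnifier: take the dish out by its handle without bumping the magnifier, and tip all the balls into the open steel jar. Then set the empty dish down upright on the bench and put the lid squarely on the jar, spigot in the bore; drop neither the dish nor the lid, and leave the other things on the bench where they are.

Things in the scene. Friction and masses are not known exactly. Their poses are not given: they have to be found in the camera images.
- dish_grip (a point): Where to hold the dish: middle of its straight stub handle (16 mm wide, 18 mm deep), 100 mm from the bowl's axis, 39 mm above the bench. The handle points along the dish's -x, roughly to the robot's right, ends 130 mm from the bowl's axis and rises outward by 15 degrees. Axes: x level from handle to bowl, z up. The magnifier's head is above: reach in with the gripper leaning back from it.
- dish_bowl (a point): Point on the axis of the dish's bowl, 15 mm above its foot and 15 mm below its rim; axes as for dish_grip. The rim's point farthest from the handle lies 53 mm along x and 15 mm along z from here.
- ball1_center (a point): Centre of one of the seven alike steel grinding balls, 15 mm in diameter, 14 g, lying loose in the dish at the start.
- ball2_center (a point): Centre of another of the seven steel balls.
- ball3_center (a point): Centre of another of the seven steel balls.
- ball4_center (a point): Centre of another of the seven steel balls.
- ball5_center (a point): Centre of another of the seven steel balls.
- ball6_center (a point): Centre of another of the seven steel balls.
- ball7_center (a point): Centre of another of the seven steel balls.
- jar_mouth (a point): Centre of the grinding jar's open mouth, level with its rim, 75 mm above the bench; z up. The jar is a heavy steel pot (1.6 kg), loose on the bench, 90 mm outside diameter with a 100 mm base flange 12 mm high; plain round bore 64 mm in diameter, 63 mm deep.
- lid_knob (a point): Centre of the lid's plain upright cylindrical knob, 24 mm in diameter and 44 mm high. The lid lies on the bench on its spigot, knob up: this point is then 36 mm above the bench. With the lid seated it is 31 mm above the jar's rim.
- magnifier: White bench magnifier, fixed. Origin on the bench right below the lens centre, x away from the robot. Level ring-shaped head 180 mm across round a clear lens, underside 145 mm and top 172 mm above the bench. A dark gooseneck up to 230 mm high runs from the head's far side to a round base 160 mm across, centred 205 mm along x.
- wellplate_mid (a point): Bystander: middle of a clear well plate, 128 x 86 x 18 mm, loose on the bench.
- bottle_mid (a point): Bystander: middle of a capped glass bottle, 56 mm across, 105 mm high.
- beaker_mid (a point): Bystander: middle of an empty glass beaker, 68 mm across, 90 mm high.
- petri_mid (a point): Bystander: middle of a stack of three small Petri dishes, 60 mm across, 45 mm high.
- dish: White porcelain casserole, 0.10 to 0.17 kg, origin at the centre of its foot: flared round bowl 106 mm across its plain rim, 56 mm across its flat foot, 30 mm high, wall 3 mm, with a stub handle. Inside, the wall rises at 43, then 57 degrees: the balls have all rolled out when it is tipped by 65 to 70 degrees.
- lid: The jar's steel lid, 0.4 to 0.65 kg, origin at the centre of its underside: disc 92 mm across and 9 mm thick, knob on top, and below it a locating spigot 57 mm in diameter and 5 mm deep that goes into the jar's bore.
Mind the look-alikes: they are no part of the job. Leave any purple look-alike of the lid alone.

How it is judged:
On the way, in this order (a step that is already met when the one before it is completed fails the run):
1. all seven balls are in the open jar (horizontal distance between each of ball1_center, ball2_center, ball3_center, ball4_center, ball5_center, ball6_center, ball7_center and jar_mouth below 0.03 m and z of ball1_center in the frame of jar_mouth between -0.07 and -0.01 m and z of ball2_center in the frame of jar_mouth between -0.07 and -0.01 m and z of ball3_center in the frame of jar_mouth between -0.07 and -0.01 m and z of ball4_center in the frame of jar_mouth between -0.07 and -0.01 m and z of ball5_center in the frame of jar_mouth between -0.07 and -0.01 m and z of ball6_center in the frame of jar_mouth between -0.07 and -0.01 m and z of ball7_center in the frame of jar_mouth between -0.07 and -0.01 m), for 0.2 s.
2. the lid is seated on the jar, the balls inside (all of step 1 and horizontal distance between lid_knob and jar_mouth below 0.006 m and z of lid_knob in the frame of jar_mouth below 0.033 m and angle between lid_knob's own z axis and vertical below 0.05 rad), for 0.2 s.
At the end, for the whole second after the job is handed in: All seven balls inside the jar (30 mm of its axis, 10 mm below its rim); lid seated: within 6 mm of centre, 2 mm of the rim, 3 degrees of level; dish upright on the bench (4.5 degrees, 5 mm); jar upright to 3 degrees; dish and lid released, at rest (all of step 2 and angle between dish_bowl's own z axis and vertical below 0.08 rad and height (world z) of dish_bowl below 0.02 m and angle between jar_mouth's own z axis and vertical below 0.05 rad and linear speed of each of dish, lid below 0.03 m/s); the robot touches nothing.
It fails at once if the magnifier is bumped (more than 3 N) (contact force between any of the arm, the fingers, dish and magnifier above 3 N).
It fails at once if the dish or the lid is dropped (falls free at more than 0.6 m/s, that is from about 20 mm) ((linear speed of dish above 0.6 m/s and contact force between the fingers and dish below 0.3 N) or (linear speed of lid above 0.6 m/s and contact force between the fingers and lid below 0.3 N)).
It fails at once if a bystander (well plate, bottle, beaker, Petri dishes) is shifted by more than 30 mm or tipped ((distance of wellplate_mid from where it was at the start of the episode above 0.03 m or angle between wellplate_mid's own z axis and vertical above 0.5 rad) or (distance of bottle_mid from where it was at the start of the episode above 0.03 m or angle between bottle_mid's own z axis and vertical above 0.5 rad) or (distance of beaker_mid from where it was at the start of the episode above 0.03 m or angle between beaker_mid's own z axis and vertical above 0.5 rad) or (distance of petri_mid from where it was at the start of the episode above 0.03 m or angle between petri_mid's own z axis and vertical above 0.5 rad)).
It also fails if it takes over 72 s, if anything falls off the work surface, if the arm or the gripper's body presses on something with over 40 N, if the wrist force passes 120 N, or if a joint passes its speed limit or range.

## Working session

There is one attempt and no reset: what is moved stays moved. The work goes in short steps, each a Python script; the robot and the scene stay as the last script left them, time stands still between calls to the robot, and variables do not carry over. Pictures are saved under pics/ and viewed, at most 10 in all, crops included, and the job is handed in when it is done.

```bash
mkdir -p pics; cat > h.py <<'E'
import numpy as np, cv2
from workcell import bot, solve_ik, cams
from scipy.spatial.transform import Rotation as Ro
def pix(c,X):
    p=c["R"]@np.asarray(X,float)+c["t"]; s=p[:2]/p[2]; s=s*(1+c["k1"]*(s@s)); return np.array([c["fx"]*s[0]+c["cx"],c["fy"]*s[1]+c["cy"]])
def ray(c,u,v):
    d=np.array([(u-c["cx"])/c["fx"],(v-c["cy"])/c["fy"]]); s=d.copy()
    for _ in range(20): s=d/(1+c["k1"]*(s@s))
    R=np.array(c["R"]); return -R.T@c["t"], R.T@np.array([s[0],s[1],1])
def onz(c,u,v,z):
    o,d=ray(c,u,v); return o+d*(z-o[2])/d[2]
def wcam():
    p=np.array(bot.read_position());q=bot.read_eef_rot();c=cams.camera("wrist")
    T=np.eye(4);T[:3,:3]=Ro.from_quat(q).as_matrix();T[:3,3]=p
    W=np.linalg.inv(T@np.array(c["tool_from_camera"])); c["R"]=W[:3,:3];c["t"]=W[:3,3]; return c
E
python3 - <<'E'
from h import *
for n in("scene","top"):
    c=cams.camera(n);cv2.imwrite(f"pics/{n}.png",cv2.resize(c["frame"],(784,588)))
    cv2.imwrite(f"/tmp/{n}_raw.png",c["frame"])
    print(n,-np.array(c["R"]).T@c["t"],c["R"][2],c["fx"],c["k1"])
c=wcam();cv2.imwrite("pics/wrist0.png",c["frame"]);print(bot.read_eef_rot(),bot.finger_overhang,c["tool_from_camera"])
E
```

```text
scene [ 0.18564547 -0.19940856  1.14437131] [ 0.26151323  0.15108135 -0.95330229] 438.13730850739717 -0.08265200923326951
top [ 0.35603782 -0.0098556   1.23331219] [ 0.10261863 -0.00661185 -0.9946988 ] 472.42189124255805 -0.07925738686360174
[ 1.32965149e-01  9.91120349e-01 -8.43405760e-04 -1.10267719e-04] 0.1734 [[-7.58169098e-04 -9.59691805e-01 -2.81053491e-01  7.05204277e-02]
 [ 9.99999532e-01 -5.58522666e-04 -7.90451372e-04 -6.65892960e-04]
 [ 6.01614959e-04 -2.81053958e-01  9.59691779e-01  3.14414135e-02]
 [ 0.00000000e+00  0.00000000e+00  0.00000000e+00  1.00000000e+00]]
```

View pics/scene.png

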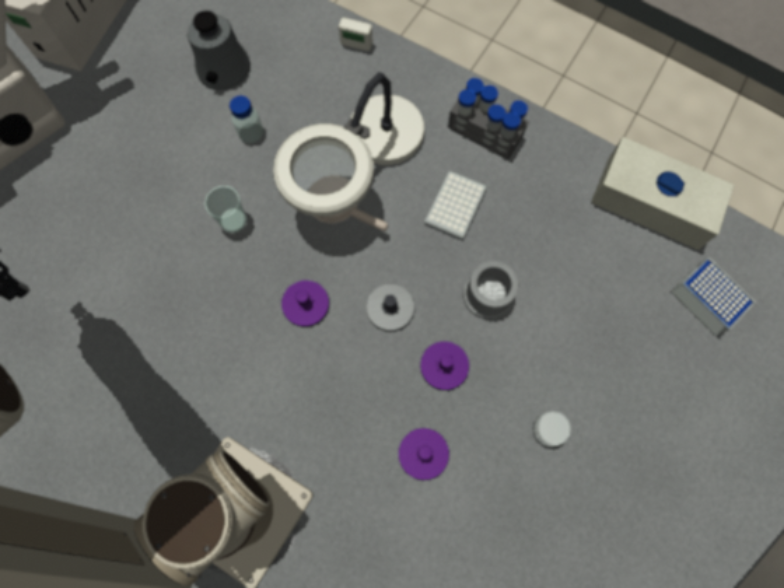

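View pics/top.png

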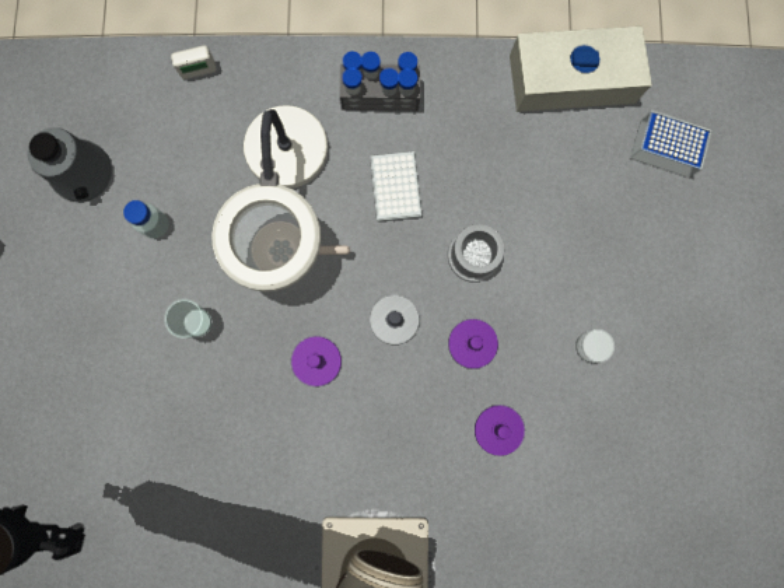

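The scene view shows the silver lid (390,305), jar (492,288), magnifier head (323,167) and dish handle tip (383,228). In the top view they are at lid (395,319), jar (479,250), head (267,237) and handle (345,250). The purple lids are decoys. Next I'll enlarge these areas.

```bash
python3 - <<'E'
import cv2,numpy as np
a=cv2.imread("/tmp/top_raw.png");b=cv2.imread("/tmp/scene_raw.png")
f=lambda i,x,y,w,h:cv2.resize(i[y:y+h,x:x+w],(400,300),interpolation=cv2.INTER_CUBIC)
g=lambda i:np.clip(255*(i/255.)**.6,0,255).astype(np.uint8)
o=np.vstack([np.hstack([g(f(a,150,125,120,90)),g(f(b,190,85,120,90))]),np.hstack([f(a,260,155,120,90),f(b,250,175,120,90)])])
cv2.imwrite("pics/crop.png",o)
E
```

```text
(no output)
```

View pics/crop.png

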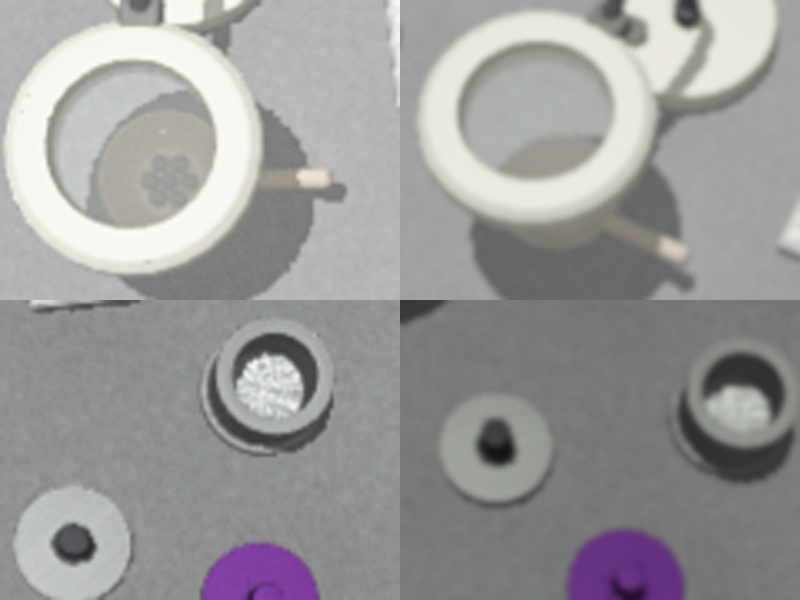

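View pics/wrist0.png

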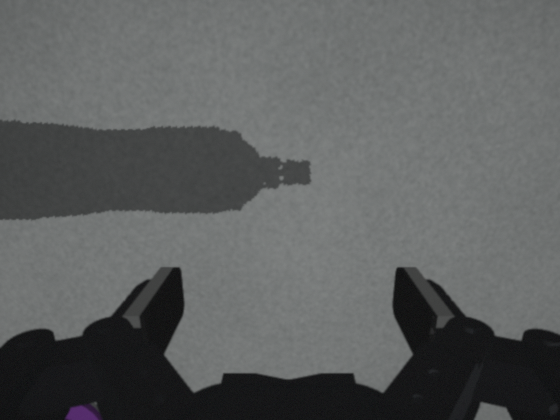

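The top crop shows the handle end at crop (329,179), and the balls clustered at about (170,178), seen through the lens. In the lower crops the silver lid disc is at (73,543) and the jar rim at (274,377). The wrist view shows only bare bench and the robot's shadow. I'll compute coarse positions first.

```bash
python3 - <<'E'
from h import *
t=cams.camera("top");s=cams.camera("scene")
T=lambda x,y,X,Y:(X+x/3.3333,Y+y/3.3333)
def tri(u,v):
    A=np.zeros((3,3));b=np.zeros(3)
    for c,p in((t,u),(s,v)):
        o,d=ray(c,*p);d/=np.linalg.norm(d);M=np.eye(3)-np.outer(d,d);A+=M;b+=M@o
    return np.linalg.solve(A,b).round(4)
print("tip tri",tri(T(329,179,150,125),T(690,250,190-120,85)))
print("tip",onz(t,*T(329,179,150,125),.05),"inner",onz(t,*T(262,181,150,125),.035))
print("balls",onz(t,*T(170,178,150,125),.011), "rimleft",onz(t,*T(98,165,150,125),.03))
# scene: right col crops offset 400
print("tip scene",onz(s,*T(290,250,190,85),.05),"inner",onz(s,*T(210,218,190,85),.035))
print("jar",onz(t,*T(274,77,260,155),.075),onz(s,*T(341,92,250,175),.075))
print("lid",onz(t,*T(73,244,260,155),.014),onz(s,*T(96,148,250,175),.014),"knob",onz(t,*T(74,240,260,155),.058))
# ring contours
for c in(t,s):
    g=c["frame"].min(axis=2);m=(g>215).astype(np.uint8)
    for k in cv2.findContours(m,cv2.RETR_LIST,cv2.CHAIN_APPROX_NONE)[0]:
        if len(k)>100:
            e=cv2.fitEllipse(k);print(np.round(e[0],1),np.round(e[1],1),onz(c,*e[0],.172).round(3))
p=bot.read_q();print(p,bot.read_time())
E
```

```text
tip tri [0.5757 0.0484 0.0759]
tip [0.57832619 0.05200033 0.05      ] inner [0.57905286 0.10449688 0.035     ]
balls [0.58523278 0.17945067 0.011     ] rimleft [0.59144135 0.23297051 0.03      ]
tip scene [0.58760523 0.05219054 0.05      ] inner [0.58295037 0.12739029 0.035     ]
jar [ 0.57788889 -0.18234539  0.075     ] [ 0.57877734 -0.18078516  0.075     ]
lid [ 0.4560049  -0.03413064  0.014     ] [ 0.45634855 -0.0340527   0.014     ] knob [ 0.45541071 -0.03397834  0.058     ]
[188.8 167.7] [52.4 53.8] [0.58  0.183 0.172]
[188.7 167.9] [68.8 70.8] [0.579 0.183 0.172]
[282.5 133.9] [30.9 45. ] [ 0.661 -0.031  0.172]
[201.9 112.3] [13.9 43.1] [0.711 0.157 0.172]
[216.2  96.3] [25.  55.3] [0.75  0.125 0.172]
[1.30400957e+00 2.41032026e-01 4.41420581e-03 1.33518547e+00
 5.17909112e-05 1.57080729e+00] 0.25
```

```bash
cat >> h.py <<'E'
def dishori(phi,tilt,lean,flip):
    """tool orientation; dish x heading phi, tipped by tilt; lean = angle of tool z back from vertical when level. Returns (tool R, dish R)"""
    D=Ro.from_euler('z',phi).as_matrix()@Ro.from_euler('y',tilt).as_matrix()
    z=np.array([np.sin(lean),0,-np.cos(lean)]); y=np.array([0,-1.,0])*flip; x=np.cross(y,z)
    return D@np.c_[x,y,z],D
def tcp(grip,R): return grip-.155*R[:,2], Ro.from_matrix(R).as_quat()
def pour(mouth,phi,tilt,lean,flip,back=.012,up=.012,g2l=np.array([.153,0,-.009])):
    R,D=dishori(phi,tilt,lean,flip); lip=mouth+np.array([-back*np.cos(phi),-back*np.sin(phi),up])
    return tcp(lip-D@g2l,R)
E
python3 - <<'E'
from h import *
r=np.radians;G=np.array([.579,.082,.039]);J=np.array([.578,-.182,.075])
for fl in(1,-1):
  for l in(35,45,55):
    R,_=dishori(r(90),0,r(l),fl)
    a=[solve_ik(*tcp(G+np.array(d),R)) for d in((0,0,0),(0,0,.03))]+[solve_ik(*tcp(G-.1*R[:,2],R)), solve_ik(*tcp(np.array([.49,-.07,.1]),R))]
    print(fl,l,[None if q is None else np.round(q,2) for q in a])
    for ph in range(-60,121,30):
        q=[solve_ik(*pour(J,r(ph),r(t),r(l),fl)) for t in(0,30,60,72)]
        print("  ",ph,[None if x is None else list(np.round(x,1)) for x in q])
E
```

```text
1 35 [array([-0.14,  0.66, -0.09,  0.93,  0.6 ,  1.4 ]), array([-0.14,  0.62, -0.06,  0.99,  0.6 ,  1.4 ]), array([-0.24,  0.59,  0.04,  1.19,  0.59,  1.29]), array([-0.44,  0.55, -0.11,  1.21,  0.54,  1.04])]
   -60 [[np.float64(0.2), np.float64(0.3), np.float64(-0.6), np.float64(0.5), np.float64(-0.6), np.float64(-1.9)], [np.float64(-0.1), np.float64(0.3), np.float64(-0.2), np.float64(1.1), np.float64(-0.1), np.float64(-2.2)], [np.float64(-0.3), np.float64(0.6), np.float64(0.4), np.float64(1.7), np.float64(0.3), np.float64(-2.5)], [np.float64(-0.4), np.float64(0.8), np.float64(0.7), np.float64(2.0), np.float64(0.4), np.float64(-2.6)]]
   -30 [[np.float64(-0.1), np.float64(0.0), np.float64(-0.9), np.float64(0.0), np.float64(-0.3), np.float64(-2.8)], [np.float64(-0.2), np.float64(0.2), np.float64(-0.3), np.float64(1.0), np.float64(-0.0), np.float64(-2.8)], [np.float64(-0.3), np.float64(0.7), np.float64(0.5), np.float64(1.8), np.float64(0.1), np.float64(-3.0)], None]
   0 [[np.float64(-0.6), np.float64(0.1), np.float64(-0.9), np.float64(0.1), np.float64(0.3), np.float64(2.6)], [np.flo
[... 15622 characters left out ...]
(-0.1), np.float64(-1.4)], [np.float64(-0.3), np.float64(0.5), np.float64(0.3), np.float64(1.5), np.float64(-0.3), np.float64(-1.3)]]
   90 [None, [np.float64(-0.7), np.float64(0.8), np.float64(0.7), np.float64(1.7), np.float64(0.3), np.float64(-2.3)], [np.float64(-0.4), np.float64(0.5), np.float64(0.3), np.float64(1.4), np.float64(-0.1), np.float64(-2.0)], [np.float64(-0.3), np.float64(0.4), np.float64(0.2), np.float64(1.3), np.float64(-0.3), np.float64(-1.8)]]
   120 [None, None, [np.float64(-0.4), np.float64(0.5), np.float64(0.4), np.float64(1.3), np.float64(-0.1), np.float64(-2.5)], [np.float64(-0.3), np.float64(0.4), np.float64(0.1), np.float64(1.1), np.float64(-0.2), np.float64(-2.4)]]
```

```bash
python3 - <<'E'
from h import *
r=np.radians
q=np.array(bot.read_q());q[0]=-.2;bot.move_joints(q)
c=wcam();v1=c["frame"];np.save("/tmp/v1.npy",{k:c[k] for k in c},allow_pickle=True)
R,_=dishori(r(90),0,r(50),1)
bot.move_to(*tcp(np.array([.579,.06,.06])-.12*R[:,2],R))
c=wcam();v2=c["frame"];np.save("/tmp/v2.npy",{k:c[k] for k in c},allow_pickle=True)
cv2.imwrite("pics/w12.png",np.hstack([cv2.resize(v1,(400,300)),cv2.resize(v2,(400,300))]))
for s,p in((v1,0),):pass
print(bot.read_time(),bot.read_position(),bot.read_q(),c["fx"])
E
```

```text
3.5417 [ 0.57937333 -0.14991398  0.23840327] [-0.40653339  0.73915725  0.20825446  1.47872065  0.77900595  0.97955406] 357.52180369297315
```

View pics/w12.png

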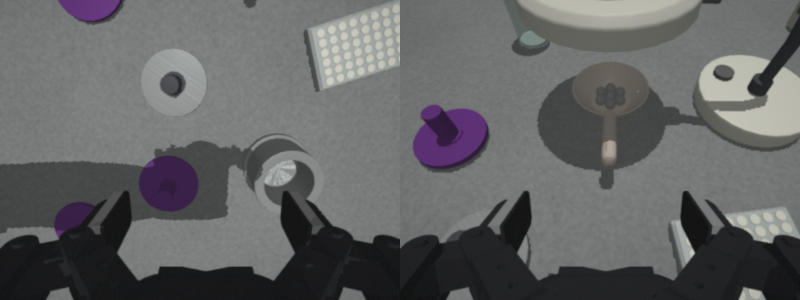

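The left view shows the lid at (174,82) and the jar at (290,180). The right view shows the dish unobstructed: bowl at (610,92), handle tip at (608,148), seven balls in the middle. I'll measure these by masks.

```bash
python3 - <<'E'
from h import *
v=np.load("/tmp/v2.npy",allow_pickle=True).item();f=v["frame"].astype(int)
m=((f[...,2]-f[...,0])>10).astype(np.uint8);m[:70]=0;m[260:]=0;m[:,:200]=0;m[:,380:]=0
n,l,st,_=cv2.connectedComponentsWithStats(m);i=1+np.argmax(st[1:,4]);print(st[i]);m=l==i
for y in range(st[i][1],st[i][1]+st[i][3],4):
    x=np.where(m[y])[0]
    if len(x):print(y,x.min(),x.max(),end=' | ')
cv2.imwrite("pics/dish.png",cv2.resize(v["frame"][60:260,180:390],(630,600)))
# lid and jar in v1
w=np.load("/tmp/v1.npy",allow_pickle=True).item();g=cv2.cvtColor(w["frame"],cv2.COLOR_BGR2GRAY)
print()
for x in range(190,300,1):
    pass
m=((g>130)).astype(np.uint8)
for k in cv2.findContours(m,cv2.RETR_LIST,cv2.CHAIN_APPROX_NONE)[0]:
    if len(k)>90:
        e=cv2.fitEllipse(cv2.convexHull(k));print("v1",np.round(e[0],1),np.round(e[1],1),"z14",onz(w,*e[0],.014).round(4),"z75",onz(w,*e[0],.075).round(4))
E
```

```text
[ 248   88   94   72 2280]
88 288 303 | 92 269 318 | 96 261 328 | 100 256 334 | 104 254 338 | 108 257 339 | 112 250 336 | 116 250 327 | 120 261 332 | 124 262 328 | 128 261 323 | 132 260 322 | 136 267 322 | 140 267 321 | 144 267 321 | 148 269 319 | 152 275 314 | 156 279 308 | 
v1 [354.3 313.4] [19.4 30.8] z14 [ 0.5334 -0.2715  0.014 ] z75 [ 0.5285 -0.2304  0.075 ]
v1 [349.2 289.5] [18.9 30.4] z14 [ 0.5322 -0.2398  0.014 ] z75 [ 0.5275 -0.2041  0.075 ]
v1 [334.3 274.4] [18.9 21.2] z14 [ 0.5188 -0.218   0.014 ] z75 [ 0.5164 -0.1859  0.075 ]
v1 [402.9 261.2] [ 90.9 111.3] z14 [ 0.5954 -0.2174  0.014 ] z75 [ 0.58   -0.1854  0.075 ]
v1 [389.3 213.8] [49.  73.5] z14 [ 0.5871 -0.1601  0.014 ] z75 [ 0.5731 -0.1379  0.075 ]
v1 [261.2 171.2] [20.1 44.7] z14 [ 0.4647 -0.0891  0.014 ] z75 [ 0.4715 -0.079   0.075 ]
v1 [241.7 117.8] [38.2 38.7] z14 [ 0.4576 -0.0337  0.014 ] z75 [ 0.4656 -0.033   0.075 ]
v1 [245.  114.6] [ 95.4 101.3] z14 [ 0.4614 -0.0314  0.014 ] z75 [ 0.4687 -0.0311  0.075 ]
v1 [501.2  62.7] [106.1 200.5] z14 [ 0.7107 -0.0318  0.014 ] z75 [ 0.6757 -0.0314  0.075 ]
```

View pics/dish.png

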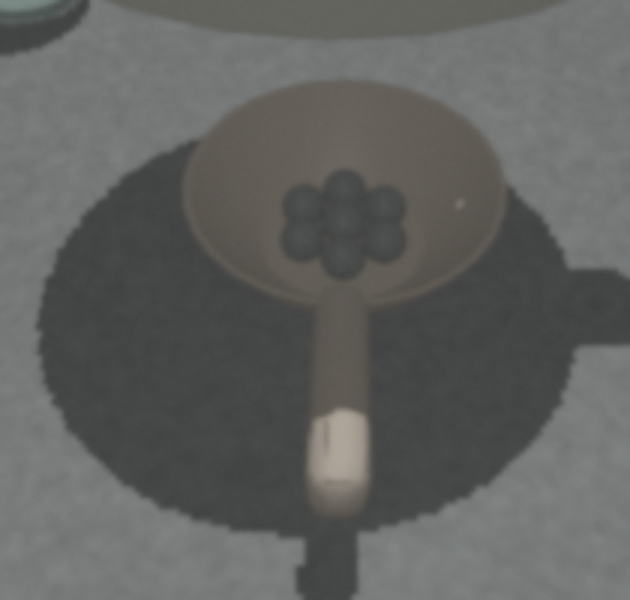

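The dish crop shows the rim at left (184,185), right (506,190), top (343,80) and bottom (345,305). The handle's centreline runs from (344,290) to the tip at (338,482). I'll convert these to bench positions.

```bash
python3 - <<'E'
from h import *
v=np.load("/tmp/v2.npy",allow_pickle=True).item()
P=lambda x,y,z:onz(v,180+x/3,60+y/3,z).round(4)
for a in((184,185),(506,190),(343,80),(345,305)):print("rim",P(*a,.030))
print("base",P(344,300,.037),"tip",P(338,482,.056),"tipbot",P(337,515,.038))
print("ballc",P(344,222,.0115))
E
```

```text
rim [0.5346 0.1785 0.03  ]
rim [0.6381 0.1762 0.03  ]
rim [0.5864 0.2313 0.03  ]
rim [0.5859 0.1276 0.03  ]
base [0.5854 0.1234 0.037 ] tip [0.583  0.0503 0.056 ] tipbot [0.5829 0.0517 0.038 ]
ballc [0.5864 0.1805 0.0115]
```

```bash
python3 - <<'E'
from h import *
r=np.radians
R,_=dishori(r(88.6),0,r(50),1);G=np.array([.582,.081,.039])
p,q=tcp(G-.07*R[:,2],R);bot.line_to(p,.12,ori=q)
p,q=tcp(G,R);print(bot.line_to(p,.08,ori=q,guard=8))
bot.gripper_close();print(bot.read_opening(),bot.read_grasp_force(),bot.read_position(),p)
c=wcam();a=c["frame"]
p[2]+=.02;bot.line_to(p,.05)
c=wcam();cv2.imwrite("pics/lift.png",np.hstack([cv2.resize(a,(400,300)),cv2.resize(c["frame"],(400,300))]));print(bot.read_time(),bot.read_ft_force())
E
```

```text
False
0.01536435920615937 58.66148114204407 [ 0.57913818 -0.03777913  0.13872418] [ 0.579099   -0.03770144  0.13863208]
6.6667 [-0.59275603 -0.0252497  -1.19348133]
```

View pics/lift.png

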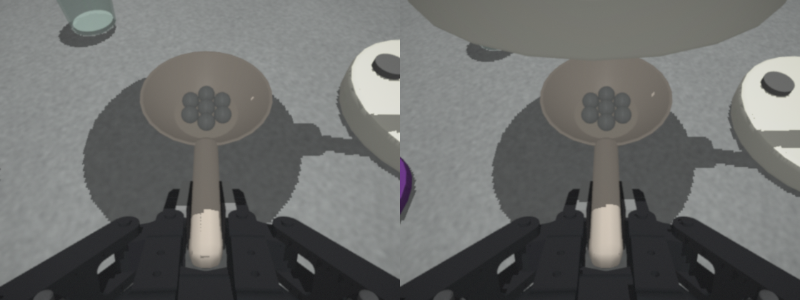

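The dish came up level and stayed rigid in the grip: bowl at (206,98) in both views, with all seven balls in it. Now I'll take it out and pour.

```bash
python3 - <<'E'
from h import *
r=np.radians;G=np.array([.582,.081,.039]);J=np.array([.5783,-.182,.075]);L=r(50);ph=r(60)
R,_=dishori(r(88.6),0,L,1)
p,q=tcp(G+np.array([-.085,-.15,.055]),R);bot.line_to(p,.10)
A=lambda t:(pour(J,ph,r(t),L,1,up=.014+.05*max(0,1-t/45)))
p,q=A(0);p[2]+=.05
bot.line_to(p,.14,ori=q)
p,q=A(15);bot.line_to(p,.08,ori=q)
p,q=A(35);bot.line_to(p,.10,ori=q)
p,q=A(52);bot.line_to(p,.06,ori=q)
a=cams.camera("top");print(bot.read_time(),bot.read_opening())
for t in(57,61,65,69,72):
    p,q=A(t);bot.line_to(p,.03,ori=q)
bot.sleep(.5)
b=cams.camera("top");print(bot.read_time())
f=lambda c:cv2.resize(c["frame"][130:250,240:400],(400,300),interpolation=cv2.INTER_CUBIC)
cv2.imwrite("pics/pour.png",np.hstack([f(a),f(b)]))
E
```

```text
13.8667 0.014869754182256981
18.575
```

View pics/pour.png

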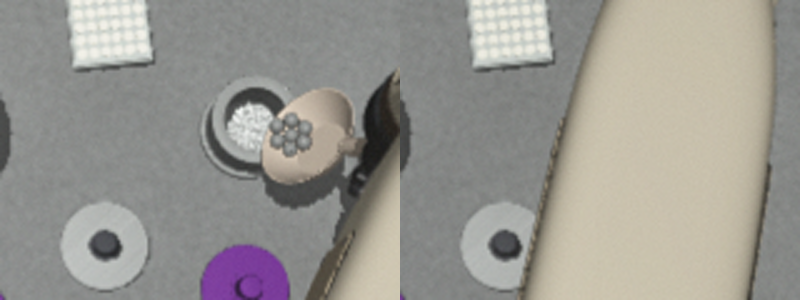

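The first frame shows the seven balls against the lip, right over the jar mouth. In the second the forearm hides the jar, so I'll tip back and look, and work out a free spot for the dish.

```bash
python3 - <<'E'
from h import *
r=np.radians;J=np.array([.5783,-.182,.075]);L=r(50);ph=r(60)
A=lambda t:(pour(J,ph,r(t),L,1,up=.02+.05*max(0,1-t/45)))
for t,s in((50,.12),(25,.15)):
    p,q=A(t);bot.line_to(p,s,ori=q)
p,q=A(0);p+=np.array([-.05,-.06,.06]);bot.line_to(p,.15,ori=q)
a=cams.camera("top");w=cams.camera("wrist");print(bot.read_time(),bot.read_opening())
f=lambda c:cv2.resize(c["frame"][130:250,240:400],(400,300),interpolation=cv2.INTER_CUBIC)
cv2.imwrite("pics/after.png",np.hstack([f(a),cv2.resize(w["frame"],(400,300))]))
P=lambda x,y,z:onz(a,x/1.4,y/1.4,z).round(3)
print("petri",P(597,346,.045),"pur2",P(473,344,.014),"pur3",P(500,430,.014))
for phd in(0,10,20,30):
  for B in((.6,-.31),(.6,-.33),(.62,-.32)):
    R,D=dishori(r(phd),0,L,1)
    g=np.array([*B,.0])+D@[-.1,0,.039]
    print(phd,B,[None if (x:=solve_ik(*tcp(g+[0,0,h],R))) is None else x.round(2).tolist() for h in(0,.08)],tcp(g,R)[0].round(3))
E
```

```text
21.8333 0.015057278379559171
petri [ 0.409 -0.401  0.045] pur2 [ 0.412 -0.179  0.014] pur3 [ 0.255 -0.229  0.014]
0 (0.6, -0.31) [[-0.83, 0.5, -0.78, -0.39, 0.6, 2.53], [-0.83, 0.3, -0.73, -0.13, 0.6, 2.53]] [ 0.381 -0.31   0.139]
0 (0.6, -0.33) [[-0.86, 0.51, -0.74, -0.34, 0.62, 2.5], [-0.86, 0.32, -0.69, -0.09, 0.62, 2.5]] [ 0.381 -0.33   0.139]
0 (0.62, -0.32) [[-0.81, 0.52, -0.73, -0.36, 0.59, 2.54], [-0.81, 0.33, -0.68, -0.12, 0.59, 2.54]] [ 0.401 -0.32   0.139]
10 (0.6, -0.31) [[-0.91, 0.53, -0.63, -0.1, 0.74, 2.26], [-0.91, 0.37, -0.57, 0.12, 0.74, 2.26]] [ 0.385 -0.348  0.139]
10 (0.6, -0.33) [[-0.93, 0.55, -0.58, -0.05, 0.75, 2.23], [-0.93, 0.39, -0.53, 0.17, 0.75, 2.23]] [ 0.385 -0.368  0.139]
10 (0.62, -0.32) [[-0.89, 0.55, -0.58, -0.09, 0.73, 2.29], [-0.89, 0.39, -0.52, 0.13, 0.73, 2.29]] [ 0.405 -0.358  0.139]
20 (0.6, -0.31) [[-0.95, 0.59, -0.44, 0.23, 0.83, 1.98], [-0.95, 0.45, -0.38, 0.42, 0.83, 1.98]] [ 0.394 -0.385  0.139]
20 (0.6, -0.33) [[-0.97, 0.61, -0.38, 0.28, 0.84, 1.95], [-0.97, 0.48, -0.33, 0.47, 0.84, 1.95]] [ 0.394 -0.405  0.139]
20 (0.62, -0.32) [[-0.93, 0.62, -0.39, 0.24, 0.82, 2.01], [-0.93, 0.48, -0.33, 0.42, 0.82, 2.01]] [ 0.414 -0.395  0.139]
30 (0.6, -0.31) [[-0.97, 0.68, -0.22, 0.58, 0.87, 1.7], [-0.97, 0.56, -0.17, 0.75, 0.87, 1.7]] [ 0.411 -0.419  0.139]
30 (0.6, -0.33) [[-0.99, 0.71, -0.16, 0.63, 0.87, 1.67], [-0.99, 0.59, -0.11, 0.8, 0.87, 1.67]] [ 0.411 -0.439  0.139]
30 (0.62, -0.32) [[-0.95, 0.7, -0.16, 0.58, 0.87, 1.72], [-0.95, 0.59, -0.11, 0.75, 0.87, 1.72]] [ 0.431 -0.429  0.139]
```

View pics/after.png

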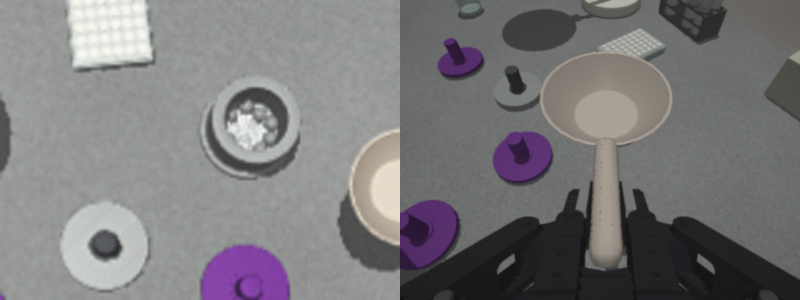

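The left view shows all seven balls in the jar (about 250,125), and the right view shows the dish empty. I'll set the dish down at about (0.62,-0.315).

```bash
python3 - <<'E'
from h import *
r=np.radians;L=r(50)
R,D=dishori(0,0,L,1);g=np.array([.52,-.315,.039])
p,q=tcp(g+[0,0,.08],R);bot.line_to(p,.2,ori=q)
p,q=tcp(g+[0,0,.012],R);bot.line_to(p,.12)
p,q=tcp(g-[0,0,.003],R);print(bot.line_to(p,.02,guard=3),bot.read_position()[2]-p[2],bot.read_ft_force())
bot.let_go();bot.sleep(.2)
try:
    p,q=tcp(g-.06*R[:,2],R);bot.line_to(p,.1)
except bot.IKError: print("ik"); p=np.array(bot.read_position());p[2]+=.08;bot.line_to(p,.1)
p=np.array(bot.read_position());p[2]=.33;print(p)
# look over the lid: tool down, tool x toward +y as in first view
Q=Ro.from_matrix(np.c_[[0,1,0],[1,0,0],[0,0,-1]]).as_quat()
try: bot.line_to(p,.2)
except bot.IKError: print("ik2")
bot.move_to([.457,-.075,.33],Q)
c=wcam();np.save("/tmp/lid.npy",c,allow_pickle=True)
bot.move_to([.579,-.222,.391],Q)
d=wcam();np.save("/tmp/jar.npy",d,allow_pickle=True);t=cams.camera("scene");np.save("/tmp/sc.npy",t,allow_pickle=True)
cv2.imwrite("pics/lj.png",np.hstack([cv2.resize(c["frame"],(400,300)),cv2.resize(d["frame"],(400,300))]))
print(bot.read_time(),bot.read_position())
E
```

```text
True 0.002579629579077869 [1.21239486 0.00950229 2.38190523]
[ 0.35536045 -0.31514069  0.33      ]
29.575 [ 0.57805017 -0.22130095  0.39050637]
```

View pics/lj.png

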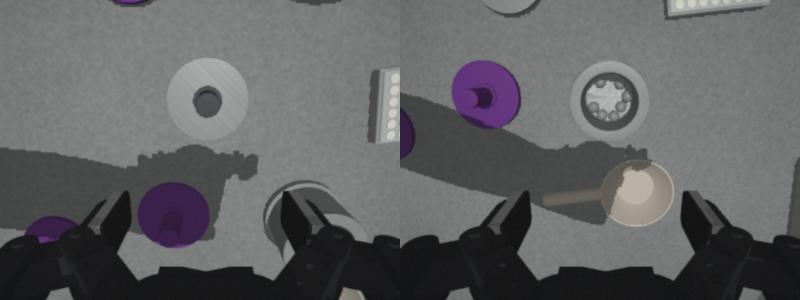

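The left view shows the lid disc at (207,99). The right view shows the jar rim at (609,100) with seven balls inside, and the dish standing upright and free at (638,193). I'll fit the circles.

```bash
python3 - <<'E'
from h import *
for n,cx,cy,z in(("lid",290,138,.014),("jar",293,140,.075)):
    c=np.load(f"/tmp/{n}.npy",allow_pickle=True).item();g=cv2.GaussianBlur(cv2.cvtColor(c["frame"],cv2.COLOR_BGR2GRAY),(3,3),0)
    print(n,[int(g[cy,x]) for x in range(cx-80,cx+81,4)])
    g=g[cy-75:cy+75,cx-75:cx+75]
    for th in(115,125,135,145):
        for k in cv2.findContours((g>th).astype(np.uint8),cv2.RETR_LIST,cv2.CHAIN_APPROX_NONE)[0]:
            if len(k)>60:
                k=k.reshape(-1,2)+[cx-75,cy-75]; P=np.array([onz(c,*p,z)[:2] for p in k])
                A=np.c_[2*P,np.ones(len(P))];s=np.linalg.lstsq(A,(P**2).sum(1),rcond=None)[0];R=np.sqrt(s[2]+s[:2]@s[:2])
                d=np.hypot(*(P-s[:2]).T)-R
                ok=abs(d)<.004;A=A[ok];s=np.linalg.lstsq(A,(P[ok]**2).sum(1),rcond=None)[0];R=np.sqrt(s[2]+s[:2]@s[:2])
                print(th,len(k),s[:2].round(4),"R",R.round(4),"rms",d.std().round(4))
E
```

```text
lid [131, 131, 131, 131, 131, 131, 147, 152, 152, 152, 153, 153, 155, 156, 154, 111, 75, 77, 82, 84, 83, 83, 84, 82, 73, 108, 157, 157, 159, 153, 153, 154, 151, 152, 150, 135, 135, 130, 134, 136, 135]
115 124 [ 0.4587 -0.0342] R 0.0169 rms 0.0007
115 599 [ 0.4584 -0.0338] R 0.0662 rms 0.0082
125 124 [ 0.4586 -0.0342] R 0.0172 rms 0.0006
125 603 [ 0.4582 -0.034 ] R 0.0662 rms 0.0083
135 127 [ 0.4587 -0.0342] R 0.0176 rms 0.0007
135 341 [ 0.4589 -0.0328] R 0.045 rms 0.0008
145 131 [ 0.4586 -0.0343] R 0.018 rms 0.0007
145 339 [ 0.459  -0.0317] R 0.0437 rms 0.0009
jar [127, 124, 127, 126, 126, 126, 128, 145, 146, 148, 92, 66, 143, 172, 170, 173, 176, 174, 172, 179, 170, 179, 183, 175, 157, 90, 110, 106, 70, 61, 81, 147, 147, 144, 128, 122, 127, 131, 124, 125, 125]
115 285 [ 0.58 -0.18] R 0.0211 rms 0.0031
115 237 [ 0.5823 -0.1817] R 0.0327 rms 0.0002
115 601 [ 0.5827 -0.1808] R 0.0652 rms 0.0089
125 163 [ 0.5766 -0.1755] R 0.0174 rms 0.003
125 238 [ 0.5823 -0.1818] R 0.033 rms 0.0002
125 80 [ 0.546  -0.1345] R 0.0067 rms 0.0024
125 1113 [ 0.582  -0.1875] R 0.0587 rms 0.0092
135 159 [ 0.5765 -0.1753] R 0.0171 rms 0.003
135 241 [ 0.5823 -0.1818] R 0.0334 rms 0.0002
135 314 [ 0.5823 -0.1814] R 0.043 rms 0.0003
145 154 [ 0.5767 -0.1752] R 0.0165 rms 0.003
145 549 [ 0.5822 -0.1781] R 0.0387 rms 0.0031
```

```bash
cat >> h.py <<'E'
Q=Ro.from_matrix(np.c_[[0,1,0],[1,0,0],[0,0,-1]]).as_quat()
def circ(c,x0,r,z):
    """centre of a circle of about radius r at height z near x0, from the steepest radial brightness edge"""
    g=cv2.GaussianBlur(cv2.cvtColor(c["frame"],cv2.COLOR_BGR2GRAY),(3,3),0).astype(np.float32); s=np.array(x0,float)
    for it in range(4):
        w=.008 if it==0 else .004; rr=np.arange(r-w,r+w,.0003);P=[]
        for a in np.radians(np.arange(0,360,4)):
            u=np.array([pix(c,[s[0]+k*np.cos(a),s[1]+k*np.sin(a),z]) for k in rr],np.float32)
            v=cv2.remap(g,u[:,:1],u[:,1:],cv2.INTER_LINEAR)[:,0]; d=v[6:]-v[:-6]; i=np.argmax(abs(d))
            if abs(d[i])>6: P.append(s+rr[i+3]*np.array([np.cos(a),np.sin(a)]))
        P=np.array(P)
        for _ in range(3):
            A=np.c_[2*P,np.ones(len(P))];t=np.linalg.lstsq(A,(P**2).sum(1),rcond=None)[0];R=np.sqrt(t[2]+t[:2]@t[:2])
            e=abs(np.hypot(*(P-t[:2]).T)-R);P=P[e<max(2*np.median(e),.0006)]
        s=t[:2]
    return s.round(4),round(float(R),4),len(P)
E
python3 - <<'E'
from h import *
l=np.load("/tmp/lid.npy",allow_pickle=True).item();j=np.load("/tmp/jar.npy",allow_pickle=True).item()
L0=circ(l,[.4587,-.0335],.046,.014);print(L0,circ(j,[.5823,-.1816],.045,.075),circ(j,[.5823,-.1816],.032,.075))
x,y=.4575,L0[0][1]
bot.move_to([x,y,.30],Q);bot.line_to([x,y,.195],.1)
bot.gripper_close();print(bot.read_opening(),bot.read_position());px=bot.read_position()
bot.let_go();bot.line_to([x,y,.30],.12)
bot.move_to([.457,-.075,.33],Q);bot.sleep(.3);c=wcam()
print(px,circ(c,[.4587,-.0335],.046,.014),bot.read_position())
bot.move_to([.579,-.222,.391],Q);bot.sleep(.3);c=wcam()
print(circ(c,[.5823,-.1816],.045,.075),circ(c,[.5823,-.1816],.032,.075),bot.read_position(),bot.read_time())
E
```

```text
(array([ 0.4588, -0.0327]), 0.0446, 89) (array([ 0.5822, -0.1819]), 0.0435, 73) (array([ 0.5823, -0.1818]), 0.0321, 90)
0.022840283372591513 [ 0.45777135 -0.03268435  0.19539035]
[ 0.45777135 -0.03268435  0.19539035] (array([ 0.4585, -0.0327]), 0.0448, 75) [ 0.45677638 -0.07440742  0.32931858]
(array([ 0.5822, -0.1822]), 0.0435, 70) (array([ 0.5822, -0.182 ]), 0.0321, 90) [ 0.57877518 -0.22111636  0.39123288] 35.825
```

```bash
python3 - <<'E'
from h import *
x,y=.4577,-.0327;J=[.5814,-.182]
bot.move_to([x,y,.30],Q);bot.line_to([x,y,.195],.12);bot.gripper_close();z0=bot.read_position();print(z0,bot.read_opening())
bot.line_to([x,y,.21],.05);bot.line_to([x,y,.31],.12);print(bot.read_opening(),bot.read_ft_force())
bot.line_to([*J,.31],.12);bot.line_to([*J,.281],.08);bot.sleep(.3)
p=np.array(bot.read_position());print(p)
g=bot.line_to([*J,.264],.02,guard=6);p=np.array(bot.read_position());print(g,p,"rise",p[2]-z0[2],bot.read_ft_force(),bot.read_time())
E
```

```text
[ 0.45790228 -0.03268266  0.19545525] 0.022470893464479193
0.022670427274789465 [ 0.07840044 -0.38688867 -4.76931709]
[ 0.58160622 -0.18206368  0.28162021]
True [ 0.58122387 -0.18196466  0.26547285] rise 0.07001759310868175 [ 0.58637649 -0.10581618  6.27944134] 43.1333
```

The rise from grasp to contact was 70.0 mm, exactly the seated height. I'll release, then check the fit with the cameras.

```bash
python3 - <<'E'
from h import *
bot.let_go();bot.sleep(.2);p=np.array(bot.read_position())
bot.line_to([p[0],p[1],.40],.12)
bot.move_to([.579,-.222,.400],Q);bot.sleep(.3);c=wcam()
print("lid",circ(c,[.5822,-.182],.046,.084),bot.read_position(),bot.read_time())
f=c["frame"].astype(int);m=((f[...,2]-f[...,0])>10).astype(np.uint8);n,l,st,ce=cv2.connectedComponentsWithStats(m)
i=1+np.argmax(st[1:,4]);print("dish",st[i],onz(c,*ce[i],.02))
E
```

```text
lid (array([ 0.5817, -0.1821]), 0.0448, 69) [ 0.57909386 -0.22132835  0.40000899] 45.8917
dish [ 281  225   99   88 6044] [ 0.62868457 -0.32341198  0.02      ]
```

```bash
python3 -c "
from h import *
print(bot.finish_job())"
```

```text
the job is handed in; nothing more can be done
None
```

I handed the job in at about 46 s of the 72 s allowed: all seven balls are in the jar, the empty dish is released upright on the bench, and the lid sits seated and centred within about 0.5 mm by the wrist camera; the hand-in printed no verdict.

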